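# Make up the fitter's kit tray

### The arm

A 6-joint arm with a two-finger parallel gripper is mounted at the origin on the work surface. World frame = base frame: x ahead of the robot, y to its left, z up, the work surface at z = 0. Lengths are in m, angles in rad, forces in N, time in s.
With the tool pointing down it reaches from about 0.275 to 0.725 m from the base axis. Payload 15.9 kg.
Tool frame: the origin (TCP) lies at the very end of the fingers, on their centre line; the grasp point (between the pads) lies 19 mm behind it; z points along the fingers, y is the line along which they close (so a half turn about z gives the same grasp; the last joint's range is limited). The gripper opens to 85 mm and grips with 20 to 120 N. Pads are 22 mm wide; open, the fingers measure 114 mm over their backs; the gripper's body (76 mm by 85 mm) begins 54 mm behind the grasp point. The pads swing forward as they close: fully open they stand 13 mm farther back than shut.
Start: joints at [1.317, 0.213, -0.034, 1.323, 0, 1.571], TCP at [0.126, 0.484, 0.231] pointing down, gripper open.
Joint ranges: [-2.98, 2.98], [-0.74, 1.72], [-1.14, 1.35], [-2.1, 2.04], [-1.57, 1.44], [-3.14, 3.14]. Speed limits (rad/s): [1.89, 1.89, 2.39, 2.57, 3.14, 3.14].

### API

Orientations are given as a unit quaternion [w, x, y, z].
In Python, from cell import arm, eyes gives the robot as it stands. The module is installed in compiled form; this text tells all that it offers.
- The arm moves only by the tool step_arm, never from a script. Its arguments are lists of equal length, an entry for each row: "fingers": the finger opening in mm, from 0 to 85.4; "linear": the shift along the tool's x, y, z in mm, a list of three; "roll": the turn about the tool's z in rad. A call has 1 to 8 rows; each row is the pose to reach, as a shift and turn from the pose commanded when the call began, along the tool's axes at that moment; what a row does not reach only later rows make up. A row lasts 1/10 s, in which the tool goes at most 50 mm and 8.59 degrees, less where a joint would pass 70% of its speed; a pose out of reach is approached as far as the arm can. A call with a gripper value outside its range is refused whole. The fingers move at their own pace and stop on an object; "squeeze" is the grip in N (left out, the last holds). Time passes only in rows, so rows that repeat a pose let the fingers close. It gives the time, the measured TCP pose, the force, the opening and the grip force at its end, in the units of the state.
- arm.state(): the state, without advancing time (a new reading comes with each control period).
- eyes.get_image(name): name is "side" or "top" or "wrist"; returns the picture (420x560x3 uint8, blue, green, red); there is no depth.
- eyes.camera_model(name): a dict with "K" (3x3 intrinsics, pixels), "camera_from_world" (4x4, takes a point from world to camera coordinates). Camera axes: x right, y down, z forward; pixel columns grow to the right and rows downward; lengths in m; the calibration is good to about 2 mm. A picture is of the moment at which its call begins: read the wrist's pose just before it. camera_model takes no time and is no camera call; for the wrist camera it gives the pose at the moment of the call.
- arm.close_job(): hands the job in; it is judged then, once.
The state is a dict: "time": time; "joints": joint angles; "qd": joint speeds; "joint_efforts": joint torques, N m; "position": TCP position; "tcp_rot": TCP orientation; "contact_force": force on the tool from outside, world axes, zero at the start; "moment": the same for the moment, N m; "opening": finger opening in m; "finger_force": force on a finger pad.
Only numpy, scipy, OpenCV 4.12 (cv2) and the standard library are available. Lean on these libraries where they do the work, as an engineer would, in place of code of your own. Each camera call takes 0.05 s, during which the arm holds its last target. There are 200 camera calls.

### The job

Make up the kit tray for the fitter: stack all the loose aluminium mounting plates flat and squarely on the one already in the plate bay and leave the tray's hold-down bail lying on top of the whole pile. Lift the two closed green tins to feel which one is full: stand the full, heavier one upright in the tray's empty bay and the lighter one upright in the yellow restock tray. Leave the pendant and the screwdrivers where they are.

Things in the scene. Friction and masses are not known exactly. Their poses are not given: they have to be found in the camera images.
- kit_tray: Blue steel kit tray fixed to the bench, 230 (x) x 320 (y) mm, floor 8 mm above the bench, origin under its centre. x: from its front to its back (hinge side), away from the robot at yaw 0; y: left. 4 mm rims, 20 mm above its floor, run all round except in front of the plate bay; another between its two bays, at y = 0.
- plate_bay (a point): Middle of the plate bay (left half of the kit tray, 80 mm to +y of its centre), on the bare tray floor, 8 mm above the bench. Axes are the tray's. A black 104 (x) x 74 (y) mm pad is drawn there. The rims at its sides are about 78 mm away in y.
- tin_bay (a point): Middle of the tin bay (right half of the kit tray, 80 mm to -y of its centre), on its floor, 8 mm above the bench; axes are the tray's. Inside its rims the bay is about 222 (x) x 154 (y) mm, black pad drawn on its floor.
- bail (a joint): Angle (rad) of the tray's weighted hold-down bail, a 0.24 kg steel wire frame hinged on two 55 mm posts at the back of the plate bay. 0: level; -0.27: lowest stop; lying on 1 plate -0.20, on 2 -0.10, and so on by 0.10 to 0.30 on 6; 1.57: straight up; 1.85: leaning back on its stop, where its weight keeps it open. Left below about 1.5 it falls shut.
- bail_handle (a point): Middle of the bail's handle: red round bar, 10 mm thick, 106 mm long, parallel to the tray's y, side wires (6 mm) at its ends. It circles the hinge line at 151 mm (bail level: 150 mm in front of and 20 mm above it). Bail down: 90 mm in front (-x) of the bay's middle, 35 to 110 mm above the bench; fully open: 120 mm behind it, 185 mm up. Lifting it takes about 1.5 N.
- bail_hinge (a point): Point on the bail's hinge line (parallel to the tray's y), midway between the posts: 60 mm behind (+x) the middle of the plate bay, 45 mm above the bench. Fixed to the tray, axes as the tray's.
- bail_presser (a point): Centre of the bail's presser: a dark steel round bar, 14 mm thick and 108 mm long, between the side wires 61 mm from the hinge line; it lies across the middle of the pile. Its axes turn with the bail and are the tray's when the bail is level.
- restock_in (a point): Middle of the inner floor (4 mm above the bench) of the yellow open restock tray, fixed to the bench: outside 150 (x) x 190 (y) mm, walls 4 mm thick and 30 mm high; x and y along its sides.
- pendant: Black jog pendant with silver handwheel and red button lying on the bench, 85 x 165 x 64 mm. Not part of the job.
- driver_1: Screwdriver with red handle lying on the bench beyond the tray. Not part of the job.
- driver_2: Screwdriver with orange handle lying on the bench beyond the plates. Not part of the job.
- plate_0_mid (a point): Centre of the aluminium drive mounting plate that already lies in the plate bay under the bail at the start: 90 (x) x 60 (y) x 6 (z) mm, 85 g, flat, dark holes drawn on it.
- plate_1_mid (a point): Centre of an aluminium drive mounting plate, the same as plate_0 (90 (x) x 60 (y) x 6 (z) mm, 85 g), lying flat on the bench to the right at the start. Three to five of these five are there; None if absent from the start.
- plate_2_mid (a point): Centre of an aluminium drive mounting plate, the same as plate_0 (90 (x) x 60 (y) x 6 (z) mm, 85 g), lying flat on the bench to the right at the start. Three to five of these five are there; None if absent from the start.
- plate_3_mid (a point): Centre of an aluminium drive mounting plate, the same as plate_0 (90 (x) x 60 (y) x 6 (z) mm, 85 g), lying flat on the bench to the right at the start. Three to five of these five are there; None if absent from the start.
- plate_4_mid (a point): Centre of an aluminium drive mounting plate, the same as plate_0 (90 (x) x 60 (y) x 6 (z) mm, 85 g), lying flat on the bench to the right at the start. Three to five of these five are there; None if absent from the start.
- plate_5_mid (a point): Centre of an aluminium drive mounting plate, the same as plate_0 (90 (x) x 60 (y) x 6 (z) mm, 85 g), lying flat on the bench to the right at the start. Three to five of these five are there; None if absent from the start.
- tin_1_mid (a point): Centre (half-way up) of one of two outwardly identical closed green screw tins, 84 (x) x 62 (y) x 48 (z) mm, lid shut, standing on the bench to the left, white label on top. One is full and the other nearly used up, which cannot be seen and is drawn anew at each start: both are under 1 kg, the full one at least twice as heavy.
- tin_2_mid (a point): Centre (half-way up) of one of two outwardly identical closed green screw tins, 84 (x) x 62 (y) x 48 (z) mm, lid shut, standing on the bench to the left, white label on top. One is full and the other nearly used up, which cannot be seen and is drawn anew at each start: both are under 1 kg, the full one at least twice as heavy.
Things that resemble listed ones, but are neither listed nor needed, are in the scene too. What is shaped like the part that bears tin_2_mid but brown or orange is not meant. There is more than one size of the part that bears restock_in; the job needs the larger.

How it is judged:
By the outcome, as a careful person would: the job done as asked, in the order asked, and still so for the second after the job is handed in, with the robot touching nothing.
Of plate_1, plate_2, plate_3, plate_4, plate_5 only 3 to 5 are there at a start; the rules pass over those that are not, and their reading is None.
At some moment in a run one of tin_1, tin_2 may be knocked a few centimetres aside while the robot is not near it.
Once in a run the grip may slacken for a moment while it holds something.
It also fails if it takes over 210 s, if anything falls off the work surface, if the arm or the gripper's body presses on something with over 40 N, if the wrist force passes 120 N, or if a joint passes its speed limit or range.

## Working session

There is one attempt and no reset: what is moved stays moved. The work goes in short steps, Python scripts to look and compute and a tool call to move; the robot and the scene stay as the last step left them, time stands still between calls to the robot, and variables do not carry over. Pictures are saved under pics/ and viewed, at most 14 in all, crops included, and the job is handed in when it is done.

Besides the shell and the picture viewer there is one more tool, called after "Emit:" in YAML: its name, and indented under it one key for each argument. step_arm: Moves the arm, as the interface text tells. Its arguments: {"type":"object","properties":{"fingers":{"type":"array","items":{"type":"number"}},"linear":{"type":"array","items":{"type":"array","items":{"type":"number"}}},"roll":{"type":"array","items":{"type":"number"}},"squeeze":{"type":"number"}},"required":["fingers","linear","roll"]}

```bash
mkdir -p pics; python3 - <<'E'
from cell import arm, eyes
import cv2,json
s=arm.state();print(s)
for n in("top","side"):
    cv2.imwrite(f"pics/{n}0.png",eyes.get_image(n))
    m=eyes.camera_model(n);print(n,m)
E
```

```text
{'time': 0.0, 'joints': array([ 1.31698531e+00,  2.13343509e-01, -3.50761748e-02,  1.32350788e+00,
        9.08010440e-06,  1.57082963e+00]), 'qd': array([-0.00076549,  0.00026437,  0.00061064,  0.00105367, -0.00135549,
       -0.00027518]), 'joint_efforts': array([-5.83708152e-04, -6.86160636e+01,  4.87118161e+01,  1.77313224e-02,
       -1.57298241e-04, -1.58615308e-05]), 'position': array([0.12545587, 0.48364002, 0.23081571]), 'tcp_rot': array([-7.60815173e-05,  1.26581647e-01,  9.91956031e-01, -5.60494431e-04]), 'contact_force': array([-0.71619627, -0.11018124, -0.67220461]), 'moment': array([-0.03261323, -0.03593301,  0.03016416]), 'finger_force': 0.0, 'opening': 0.08508960050904239}
top {'K': array([[429.99684788,   0.        , 286.64080592],
       [  0.        , 429.99684788, 207.42263336],
       [  0.        ,   0.        ,   1.        ]]), 'camera_from_world': array([[ 0.0194826 , -0.99980181, -0.00409572,  0.13110317],
       [-0.97985925, -0.01827939, -0.19885098,  0.53033505],
       [ 0.1987367 ,  0.00788736, -0.98002118,  1.21761276],
       [ 0.        ,  0.        ,  0.        ,  1.        ]])}
side {'K': array([[534.91868313,   0.        , 282.4963419 ],
       [  0.        , 534.91868313, 205.5969823 ],
       [  0.        ,   0.        ,   1.        ]]), 'camera_from_world': array([[-0.68675534, -0.72685379,  0.00711842,  0.43374954],
       [-0.5499462 ,  0.5131537 , -0.65896317,  0.25722929],
       [ 0.47531703, -0.45646123, -0.75214152,  1.86168782],
       [ 0.        ,  0.        ,  0.        ,  1.        ]])}
```

View pics/top0.png

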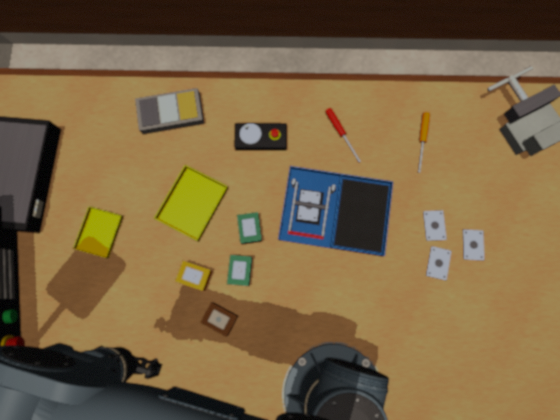

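View pics/side0.png

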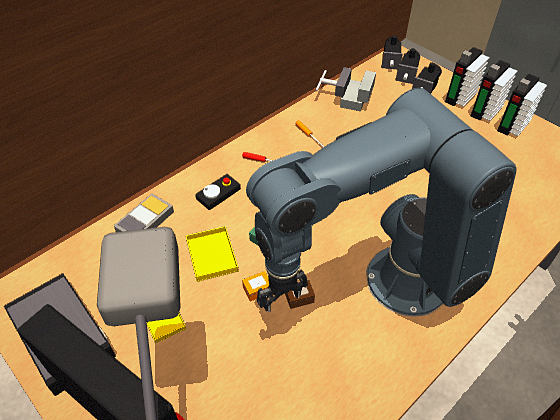

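The top view shows:
- **Tins:** green at (249,228) and (240,270). The lookalikes, yellow/orange at (195,275) and brown at (219,319), are not meant.
- **Restock tray:** the larger yellow tray at (192,203). The one at (99,232) is the smaller.
- **Plates:** three, at (435,225), (439,263) and (473,245).
- **Kit tray:** (335,211), with the red bail handle at (307,235), bail down.

The side view confirms the layout; there the arm hides the kit tray.

```bash
cat > h.py <<'E'
from cell import arm, eyes
import cv2, numpy as np
from scipy.spatial.transform import Rotation as Ro
def ray(m,uv,z):
    uv=np.asarray(uv,float).reshape(-1,2);T=m["camera_from_world"];R,t=T[:3,:3],T[:3,3]
    c=-R.T@t;d=np.c_[uv,np.ones(len(uv))]@np.linalg.inv(m["K"]).T@R
    return c+d*((z-c[2])/d[:,2])[:,None]
def proj(m,p):
    p=np.asarray(p,float).reshape(-1,3);T=m["camera_from_world"];c=p@T[:3,:3].T+T[:3,3]
    q=c@m["K"].T;return q[:,:2]/q[:,2:]
def mask(im,lo,hi):
    return cv2.inRange(cv2.cvtColor(im,cv2.COLOR_BGR2HSV),np.array(lo),np.array(hi))
def rects(im,m,lo,hi,z,amin=60,close=0):
    """mask blobs -> (uv, world centre, long, short, angle of long side deg)"""
    k=mask(im,lo,hi)
    if close:k=cv2.morphologyEx(k,cv2.MORPH_CLOSE,np.ones((close,close)))
    out=[]
    for c in cv2.findContours(k,cv2.RETR_EXTERNAL,cv2.CHAIN_APPROX_NONE)[0]:
        if cv2.contourArea(c)<amin:continue
        w=ray(m,c.reshape(-1,2),z)[:,:2].astype(np.float32)*1000
        b=cv2.boxPoints(cv2.minAreaRect(w));e=b[1]-b[0],b[2]-b[1]
        L=max(e,key=np.linalg.norm);S=min(np.linalg.norm(e[0]),np.linalg.norm(e[1]))
        out.append((c.reshape(-1,2).mean(0).round(),b.mean(0).round(1),round(float(np.linalg.norm(L)),1),round(float(S),1),round(float(np.degrees(np.arctan2(L[1],L[0])))%180,1)))
    return out
def look(n):
    arm.state();m=eyes.camera_model(n);return eyes.get_image(n),m
def tool():
    s=arm.state();return s["position"]*1000,Ro.from_quat(np.roll(s["tcp_rot"],-1)).as_matrix()
def go(x,y,z,ang=None):
    """tool-axis shift [mm] to world point, roll to bring tool y to world angle ang (mod 180)"""
    p,R=tool();d=R.T@(np.array([x,y,z])-p);r=0
    a0=np.degrees(np.arctan2(R[1,1],R[0,1]))
    if ang is not None:
        r=-((ang-a0+90)%180-90)
    print("shift",d.round(1),"roll",round(np.radians(r),3),"yang",round(a0,2),"at",p.round(1),"j6",arm.state()["joints"][5].round(2))
E
python3 - <<'E'
from h import *
im,m=look("top")
for n,lo,hi,z,c in [("tray",(100,120,40),(125,255,255),.028,9),("green",(60,60,40),(90,255,255),.048,5),("yellow",(27,150,120),(34,255,255),.030,3),("plates",(0,0,150),(179,50,255),.006,5),("label",(0,0,150),(179,50,255),.048,5),("red",(170,150,80),(179,255,255),.045,3),("red0",(0,150,80),(6,255,255),.045,3),("black",(0,0,0),(179,255,45),.008,3)]:
    for r in rects(im,m,lo,hi,z,25,c): 
        if 90<r[0][0]<490 and 80<r[0][1]<300: print(n,*r)
cv2.imwrite("pics/crop1.png",cv2.resize(im[150:300,150:500],None,fx=2.2,fy=2.2,interpolation=cv2.INTER_CUBIC))
E
```

```text
tray [336. 211.] [527.5  -6.8] 310.8 224.8 82.1
green [239. 270.] [342.8 274.2] 79.1 59.6 175.9
green [249. 228.] [466.4 250.5] 81.4 57.7 9.4
yellow [ 98. 227.] [456.6 703.3] 116.6 103.4 165.9
yellow [190. 202.] [545.2 432.5] 188.3 149.0 153.8
plates [192. 275.] [326.  419.3] 51.5 36.8 73.1
plates [239. 270.] [344.8 281. ] 49.1 35.4 176.1
plates [439. 263.] [ 377.4 -315.7] 91.7 60.2 167.5
plates [474. 244.] [ 434.4 -423.3] 91.3 57.2 176.4
plates [249. 227.] [475.  256.5] 49.3 35.4 9.0
plates [435. 225.] [ 491.8 -309.6] 91.3 59.9 3.7
plates [308. 213.] [520.7  77.5] 57.3 37.4 81.5
plates [310. 197.] [573.4  71.4] 57.9 32.9 84.6
plates [250. 133.] [775.9 263.5] 61.9 61.0 134.8
plates [168. 108.] [857.2 531.5] 89.3 53.8 11.6
label [192. 275.] [324.4 409.9] 49.8 35.6 73.1
label [239. 270.] [342.5 276.2] 47.5 34.3 176.1
label [439. 263.] [ 374.1 -301.2] 88.7 58.2 167.5
label [474. 244.] [ 429.2 -405.3] 88.3 55.4 176.4
label [249. 227.] [468.5 252.4] 47.7 34.2 9.0
label [435. 225.] [ 484.8 -295.3] 88.4 57.9 3.7
label [308. 213.] [512.7  79.2] 55.5 36.2 81.5
label [310. 197.] [563.7  73.3] 56.0 31.8 84.6
label [250. 133.] [759.7 259.2] 59.9 59.0 134.8
label [168. 108.] [838.3 518.5] 86.4 52.0 11.6
red [306. 235.] [449.1  84.2] 98.4 7.8 81.5
red0 [274. 132.] [767.8 186.5] 22.9 15.5 1.4
red0 [335. 122.] [803.7  -3.7] 93.8 20.9 30.5
black [361. 215.] [518.9 -87.1] 201.7 136.7 172.1
black [258. 138.] [766.8 229.4] 156.5 80.4 91.0
black [173. 126.] [793.7 510.3] 189.7 5.8 101.3
```

View pics/crop1.png

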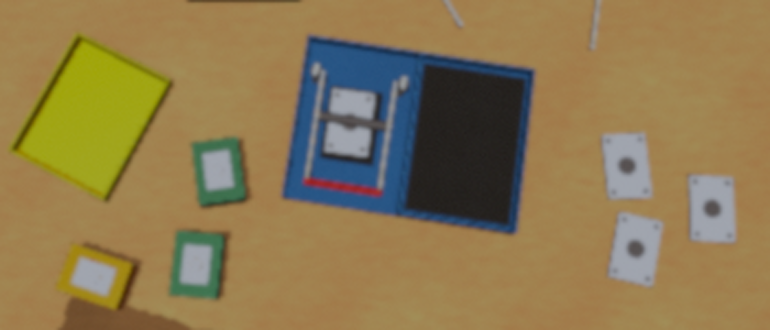

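The crop confirms the choices: two green tins, the large yellow tray, and three loose plates. Plate 0 lies under the closed bail, with the red handle at crop (343,187). The handle measures (449,84); the tray model predicts (448.5,85) at z 35, so they agree. Tray yaw is about −8°.

I'll go above the handle first.

Emit:
step_arm:
  fingers: [50,50,50,50,50,50,50,50]
  linear:
    - [-38,-28,5]
    - [-75,-56,10]
    - [-113,-84,15]
    - [-150,-112,20]
    - [-188,-140,25]
    - [-225,-168,30]
    - [-263,-196,35]
    - [-300,-224,40]
  roll: [0.14,0.28,0.42,0.56,0.7,0.84,0.98,1.12]
  squeeze: 40

```text
time: 0.95
position: [0.3605, 0.19, 0.1912]
tcp_rot: [0.0, 0.636, 0.771, 0.0]
contact_force: [-0.2, 1.0, -0.7]
opening: 0.0501
finger_force: 0.0
```

```bash
python3 -c "
from h import *
go(449,84.5,150,-8)"
```

```text
shift [-120.5   66.8   41.2] roll 0.331 yang 10.96 at [360.5 190.  191.2] j6 1.86
```

Emit:
step_arm:
  fingers: [40,40,40,40,40]
  linear:
    - [-40,22,14]
    - [-80,44,28]
    - [-120.5,67,41]
    - [-120.5,67,41]
    - [-120.5,67,41]
  roll: [0.13,0.26,0.33,0.33,0.33]

```text
time: 1.45
position: [0.4489, 0.0859, 0.1498]
tcp_rot: [-0.0, 0.753, 0.658, -0.001]
contact_force: [-0.6, 0.1, 0.6]
opening: 0.04
finger_force: 0.0
```

```bash
python3 - <<'E'
from h import *
im,m=look("wrist");cv2.imwrite("pics/w1.png",im)
for lo,hi in[((170,130,60),(179,255,255)),((0,150,60),(6,255,255))]:
    for r in rects(im,m,lo,hi,.035,100,5):print("red",*r)
go(449,84.5,17,-8)
E
```

```text
red [281. 202.] [451.5  85.2] 105.2 7.4 82.1
shift [ -2.2   0.8 133.2] roll 0.007 yang -7.63 at [448.6  86.8 150.2] j6 1.89
```

View pics/w1.png

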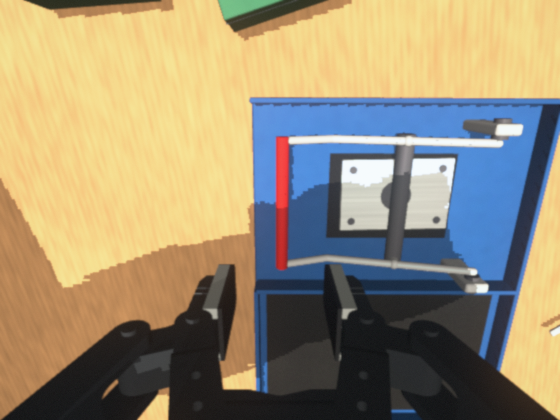

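The wrist view shows the handle at (282,203), plate 0 centred on its pad near (397,195) and the bail posts at (500,130) and (465,280). The handle is at (451,85) with length 105, as stated. Next I descend and grip it.

Emit:
step_arm:
  fingers: [40,40,40,40,40]
  linear:
    - [0,2,50]
    - [0,2,95]
    - [-1,2,120]
    - [-1,2,132]
    - [-1,2,132]
  roll: [0,0,0,0,0]

```text
time: 2.0
position: [0.4492, 0.0864, 0.0173]
tcp_rot: [-0.001, 0.752, 0.659, -0.001]
contact_force: [-0.1, 0.2, 0.4]
opening: 0.04
finger_force: 0.0
```

Emit:
step_arm:
  fingers: [0,0,0,0,0,0,0]
  linear:
    - [0,0,0]
    - [0,0,0]
    - [0,0,0]
    - [0,0,0]
    - [0,0,0]
    - [0,0,0]
    - [0,0,0]
  roll: [0,0,0,0,0,0,0]
  squeeze: 40

```text
time: 2.7
position: [0.4507, 0.0862, 0.0193]
tcp_rot: [-0.0, 0.752, 0.659, 0.001]
contact_force: [-7.3, 3.7, 5.8]
opening: 0.0084
finger_force: 39.0
```

```bash
python3 - <<'E'
import numpy as np
# handle arc: forward(+x) and up, from bail -0.20, tool shift = [0, +dx, -dz]
f=lambda a:np.array([60-150*np.cos(a)-20*np.sin(a)*1, 45+150*np.sin(a)+20*np.cos(a)])
for a in np.arange(-.2,1.86,.0854):
    d=f(a);print(round(a,2),d.round(), (d-f(-.2)).round())
E
```

```text
-0.2 [-83.  35.] [0. 0.]
-0.11 [-87.  48.] [-4. 13.]
-0.03 [-89.  61.] [-6. 26.]
0.06 [-91.  73.] [-8. 39.]
0.14 [-91.  86.] [-8. 51.]
0.23 [-91.  98.] [-8. 63.]
0.31 [-89. 110.] [-6. 75.]
0.4 [-86. 122.] [-3. 87.]
0.48 [-82. 132.] [ 1. 98.]
0.57 [-77. 143.] [  6. 108.]
0.65 [-71. 152.] [ 12. 117.]
0.74 [-64. 161.] [ 19. 126.]
0.82 [-56. 169.] [ 27. 134.]
0.91 [-48. 176.] [ 35. 141.]
1.0 [-38. 182.] [ 45. 147.]
1.08 [-28. 187.] [ 55. 152.]
1.17 [-17. 191.] [ 66. 156.]
1.25 [ -6. 194.] [ 77. 159.]
1.34 [  6. 196.] [ 89. 161.]
1.42 [ 18. 196.] [101. 162.]
1.51 [ 31. 196.] [114. 161.]
1.59 [ 43. 195.] [126. 160.]
1.68 [ 56. 192.] [139. 157.]
1.76 [ 69. 188.] [152. 154.]
1.85 [ 82. 184.] [165. 149.]
```

Emit:
step_arm:
  fingers: [0,0,0,0,0,0,0,0]
  linear:
    - [0,1,-15]
    - [0,1,-30]
    - [0,4,-45]
    - [0,8,-60]
    - [0,17,-80]
    - [0,29,-99]
    - [0,44,-117]
    - [0,61,-131]
  roll: [0,0,0,0,0,0,0,0]
  squeeze: 30

```text
time: 3.5
position: [0.5074, 0.0784, 0.1517]
tcp_rot: [-0.003, 0.752, 0.659, -0.001]
contact_force: [-26.5, 5.4, 30.3]
opening: 0.0084
finger_force: 39.6
```

Emit:
step_arm:
  fingers: [0,0,0,0,0,0,0,0]
  linear:
    - [0,19,-13]
    - [0,40,-22]
    - [0,62,-28]
    - [0,84,-30]
    - [0,107,-29]
    - [0,129,-25]
    - [0,147,-20]
    - [0,147,-20]
  roll: [0,0,0,0,0,0,0,0]

```text
time: 4.3
position: [0.6591, 0.0576, 0.1698]
tcp_rot: [0.001, 0.753, 0.658, 0.001]
contact_force: [1.0, -1.9, 3.1]
opening: 0.0083
finger_force: 38.7
```

Emit:
step_arm:
  fingers: [30,45,45,45,45,45]
  linear:
    - [0,0,0]
    - [0,0,0]
    - [0,0,0]
    - [0,0,-25]
    - [0,0,-50]
    - [0,0,-60]
  roll: [0,0,0,0,0,0]

```text
time: 4.9
position: [0.6574, 0.0581, 0.232]
tcp_rot: [0.001, 0.752, 0.659, 0.001]
contact_force: [0.4, -0.5, 0.2]
opening: 0.0449
finger_force: 0.0
```

```bash
python3 - <<'E'
from h import *
im,m=look("wrist");cv2.imwrite("pics/w2.png",im)
go(440,-345,200,90)
E
```

```text
shift [-428.4 -162.5   31.5] roll 1.438 yang -7.61 at [657.6  58.1 232.4] j6 1.79
```

View pics/w2.png

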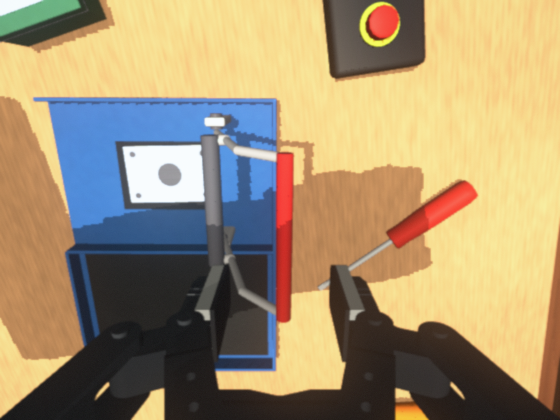

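The bail stands open: handle at (285,235), with plate 0 visible at (168,175). Now I move to the plates, rolling −1.70 to stay within j6 range.

Emit:
step_arm:
  fingers: [75,75,75,75,75,75,75,75]
  linear:
    - [-40,-15,0]
    - [-80,-30,0]
    - [-120,-45,5]
    - [-160,-60,8]
    - [-200,-75,10]
    - [-240,-90,14]
    - [-280,-105,17]
    - [-320,-120,20]
  roll: [-0.14,-0.28,-0.42,-0.56,-0.7,-0.84,-0.98,-1.12]

```text
time: 5.75
position: [0.4941, -0.2444, 0.2083]
tcp_rot: [-0.0, 0.285, 0.959, 0.0]
contact_force: [1.0, -0.1, 0.1]
opening: 0.0752
finger_force: 0.0
```

```bash
python3 -c "
from h import *
go(440,-345,200,90)"
```

```text
shift [  -9.6 -113.8    8.3] roll -0.578 yang 56.89 at [ 494.1 -244.4  208.3] j6 0.12
```

Emit:
step_arm:
  fingers: [75,75,75,75,75,75]
  linear:
    - [-2,-25,0]
    - [-4,-50,0]
    - [-6,-75,0]
    - [-10,-114,0]
    - [-10,-114,0]
    - [-10,-114,0]
  roll: [-0.14,-0.28,-0.42,-0.57,-0.57,-0.57]

```text
time: 6.35
position: [0.4405, -0.3441, 0.2085]
tcp_rot: [-0.0, 0.008, 1.0, 0.0]
contact_force: [0.1, -0.4, -0.7]
opening: 0.0752
finger_force: 0.0
```

```bash
python3 - <<'E'
from h import *
im,m=look("wrist");cv2.imwrite("pics/w3.png",im)
for r in rects(im,m,(0,0,110),(179,60,255),.006,800,9):print("plate",*r)
go(491.8,-309.6,40,93.7)
E
```

```text
plate [314. 223.] [ 492.3 -306.8] 91.2 60.5 3.3
plate [202. 171.] [ 434.9 -420.4] 90.2 60.6 177.9
plate [309. 111.] [ 378.4 -313.2] 89.9 60.0 167.4
shift [-50.4  34.6 168.6] roll -0.081 yang 89.07 at [ 440.9 -343.5  208.6] j6 -0.65
```

View pics/w3.png

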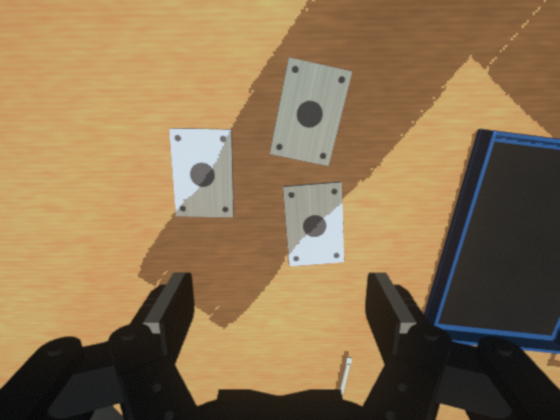

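Three plates, with centres at (314,224), (202,173) and (310,112) px, measure 90×60 as stated. Grasping plate A first.

Emit:
step_arm:
  fingers: [72,72,72,72,72,72,72,72]
  linear:
    - [-25,19,40]
    - [-51,37.5,80]
    - [-51,37.5,125]
    - [-51,37.5,165]
    - [-51,37.5,195]
    - [-51,37.5,206]
    - [-51,37.5,211]
    - [-51,37.5,211]
  roll: [-0.04,-0.074,-0.074,-0.074,-0.074,-0.074,-0.074,-0.074]

```text
time: 7.2
position: [0.4932, -0.307, -0.001]
tcp_rot: [0.0, -0.03, 1.0, -0.0]
contact_force: [-0.5, 0.4, 0.7]
opening: 0.0717
finger_force: 0.0
```

Emit:
step_arm:
  fingers: [50,50,50,50,50,50]
  linear:
    - [0,0,0]
    - [0,0,0]
    - [0,0,0]
    - [0,0,0]
    - [0,0,0]
    - [0,0,0]
  roll: [0,0,0,0,0,0]
  squeeze: 40

```text
time: 7.8
position: [0.4937, -0.3076, 0.0004]
tcp_rot: [0.001, -0.03, 1.0, -0.001]
contact_force: [-3.2, 3.0, 10.6]
opening: 0.0568
finger_force: 40.2
```

Emit:
step_arm:
  fingers: [50,50,50,50,50,50]
  linear:
    - [0,0,-10]
    - [0,0,-30]
    - [0,0,-70]
    - [0,0,-110]
    - [0,0,-120]
    - [0,0,-120]
  roll: [0,0,0,0,0,0]

```text
time: 8.4
position: [0.4939, -0.308, 0.1211]
tcp_rot: [0.002, -0.03, 1.0, -0.001]
contact_force: [-1.4, 0.2, -1.7]
opening: 0.0563
finger_force: 42.8
```

```bash
python3 - <<'E'
from h import *
s=arm.state();print(s["opening"],s["finger_force"],s["contact_force"])
im,m=look("wrist");cv2.imwrite("pics/w4.png",im)
go(538.6,72.4,120,82)
E
```

```text
0.05627763283412009 42.77499496936798 [-1.37711107  0.18195978 -1.65645998]
shift [-68.3 376.5  -1.1] roll 0.2 yang 93.44 at [ 493.  -307.5  119.2] j6 -0.62
```

View pics/w4.png

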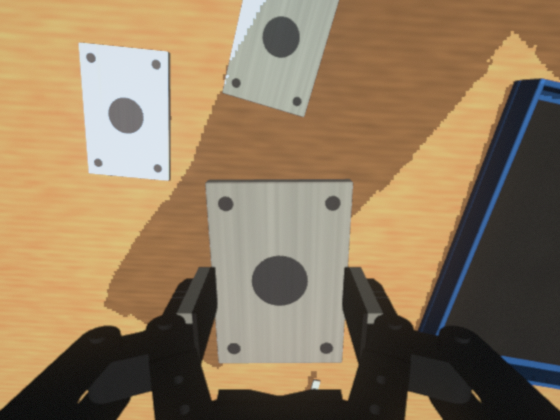

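Plate A is held squarely: dark centre hole at (279,281), edges parallel to the pads. Next I hover to the right of the bay to measure plate 0 and the pad against the held plate.

Emit:
step_arm:
  fingers: [50,50,50,50,50,50,50,50]
  linear:
    - [-8,30,-5]
    - [-16,70,-10]
    - [-24,115,-15]
    - [-32,160,-15]
    - [-40,205,-15]
    - [-46,240,-15]
    - [-46,268,-15]
    - [-46,268,-15]
  roll: [0.03,0.06,0.09,0.12,0.15,0.18,0.2,0.2]

```text
time: 9.25
position: [0.5213, -0.0339, 0.1319]
tcp_rot: [-0.001, 0.069, 0.998, 0.0]
contact_force: [-0.6, -0.3, 0.2]
opening: 0.0564
finger_force: 42.8
```

```bash
python3 - <<'E'
from h import *
im,m=look("wrist");cv2.imwrite("pics/w5.png",im);p,R=tool();print(p,arm.state()["opening"])
for r in rects(im,m,(0,0,90),(179,60,255),.014,800,7):print("z14",*r)
k=mask(im,(0,0,0),(179,255,75))
for c in cv2.findContours(k,cv2.RETR_LIST,cv2.CHAIN_APPROX_NONE)[0]:
    a=cv2.contourArea(c)
    if 300<a<6000:
        (u,v),ax,_=cv2.fitEllipse(c);print("dark",round(u),round(v),a,[round(x) for x in ax],"z14",(ray(m,(u,v),.014)*1000).round(1),"held",(R.T@(ray(m,(u,v),p[2]/1000+.006)[0]*1000-p)).round(1))
go(538.6,72.4,120,82)
E
```

```text
[521.54101385 -35.42257026 132.00095146] 0.0564441817666401
z14 [542. 376.] [721.  192.2] 83.9 33.4 40.1
z14 [503. 304.] [643.6 147.8] 99.5 25.8 16.1
z14 [288. 273.] [588.5 -35. ] 171.3 141.3 172.0
z14 [420. 209.] [545.2  75.9] 91.5 62.0 172.7
dark 486 285 376.0 [14, 41] z14 [[617.8 130.2  14. ]] held [-0.6 94.3 -6. ]
dark 324 77 2090.5 [138, 216] z14 [[435.2  11.   14. ]] held [85.9 19.1 -5.8]
dark 533 142 3743.5 [17, 386] z14 [[501.  159.7  14. ]] held [ 62.4 101.3  -5.9]
shift [ -2.2 109.1  12. ] roll 0.002 yang 82.13 at [521.5 -35.4 132. ] j6 0.07
```

View pics/w5.png

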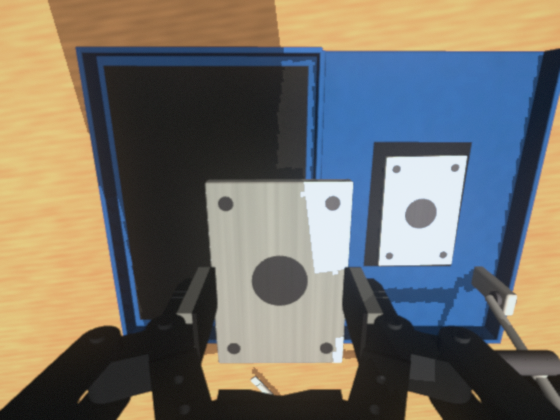

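Plate 0's hole is at (421,213) and the held plate's at (279,281). The pad is slightly off from plate 0, and I will align to plate 0. I'll take disc centres for both holes.

```bash
cat >> h.py <<'E'
def disc(im,u,v,r=45):
    """centre of the dark disc near (u,v)"""
    g=cv2.GaussianBlur(cv2.cvtColor(im,cv2.COLOR_BGR2GRAY),(3,3),0);u0,v0=int(u-r),int(v-r)
    c=g[v0:v0+2*r,u0:u0+2*r];k=(abs(c.astype(int)-int(g[int(v),int(u)]))<22).astype(np.uint8)
    n,l,s,ce=cv2.connectedComponentsWithStats(k);i=l[r,r]
    return ce[i]+[u0,v0],s[i]
E
python3 - <<'E'
from h import *
im=cv2.imread("pics/w5.png");m=eyes.camera_model("wrist");p,R=tool()
a,s=disc(im,421,213);b,t=disc(im,279,281);print(a,s,b,t)
A=ray(m,a,.014)[0]*1000
for dz in(4,6,8):
    B=ray(m,b,(p[2]+dz)/1000)[0]*1000;o=B-p;print(dz,"disc mm",t[2]/m["K"][0,0]*1000*abs((m["camera_from_world"]@np.r_[B/1000,1])[2]),"held tool off",(R.T@o).round(1),"target",(A-o).round(1))
print(A, "disc0 mm",s[2]/m["K"][0,0]*1000*abs((m["camera_from_world"]@np.r_[A/1000,1])[2]))
E
```

```text
[420.36448598 213.1152648 ] [ 30  32  30  27 642] [279.21163245 280.27614858] [  19   21   54   48 2046]
4 disc mm 24.23516664343703 held tool off [ 0.5  1.1 -4. ] target [545.9  73.7  10. ]
6 disc mm 23.887622540656594 held tool off [ 1.6  1.1 -6. ] target [547.   73.6   8. ]
8 disc mm 23.540078437876154 held tool off [ 2.7  1.1 -8. ] target [548.1  73.4   6. ]
[545.60705111  74.84126931  14.        ] disc0 mm 23.66491366088874
```

Emit:
step_arm:
  fingers: [50,50,50,50,50,50,50,50]
  linear:
    - [-4,40,0]
    - [-8,80,0]
    - [-10,111.5,20]
    - [-10,111.5,60]
    - [-10,111.5,95]
    - [-10,111.5,108]
    - [-10,111.5,114]
    - [-10,111.5,115.5]
  roll: [0,0,0,0,0,0,0,0]

```text
time: 10.1
position: [0.5481, 0.0715, 0.0181]
tcp_rot: [0.0, 0.07, 0.998, -0.0]
contact_force: [0.0, 0.4, -0.2]
opening: 0.0563
finger_force: 43.0
```

```bash
python3 - <<'E'
from h import *
print(arm.state()["contact_force"]);go(546.6,73.8,15,82.5)
E
```

```text
[ 0.00135506  0.36492205 -0.21779584]
shift [1.8 2.  3.1] roll -0.01 yang 81.95 at [548.1  71.5  18.1] j6 0.27
```

Emit:
step_arm:
  fingers: [50,50,50,50]
  linear:
    - [1.5,2,1]
    - [1.5,2,2]
    - [1.5,2,3]
    - [1.5,2,3]
  roll: [-0.005,-0.005,-0.005,-0.005]

```text
time: 10.5
position: [0.5469, 0.0744, 0.0152]
tcp_rot: [0.0, 0.067, 0.998, 0.0]
contact_force: [-1.0, -0.0, -0.9]
opening: 0.0561
finger_force: 43.0
```

Emit:
step_arm:
  fingers: [50,50]
  linear:
    - [0,0,1]
    - [0,0,1]
  roll: [0,0]

```text
time: 10.7
position: [0.547, 0.0743, 0.0146]
tcp_rot: [0.0, 0.067, 0.998, 0.0]
contact_force: [-3.9, 0.0, 11.3]
opening: 0.0561
finger_force: 48.6
```

Emit:
step_arm:
  fingers: [60,66,70,72,72,72,72,72]
  linear:
    - [0,0,0]
    - [0,0,0]
    - [0,0,0]
    - [0,0,-5]
    - [0,0,-30]
    - [0,0,-70]
    - [0,0,-110]
    - [0,0,-116]
  roll: [0,0,0,0,0,0,0,0]

```text
time: 11.5
position: [0.5489, 0.0746, 0.1348]
tcp_rot: [0.003, 0.067, 0.998, 0.001]
contact_force: [0.2, 0.3, -1.6]
opening: 0.0725
finger_force: 0.0
```

```bash
python3 - <<'E'
from h import *
im,m=look("wrist");cv2.imwrite("pics/w6.png",im)
for r in rects(im,m,(0,0,90),(179,60,255),.020,800,7):print(*r)
go(434.9,-420.4,100,87.9)
E
```

```text
[279. 330.] [659.   68.3] 172.8 151.5 73.2
[277. 181.] [540.5  77. ] 100.9 62.8 172.2
[542.  54.] [470.8 266.5] 57.4 24.7 8.7
shift [  46.2 -505.8   32.5] roll -0.098 yang 82.28 at [548.5  74.6 133.4] j6 0.27
```

View pics/w6.png

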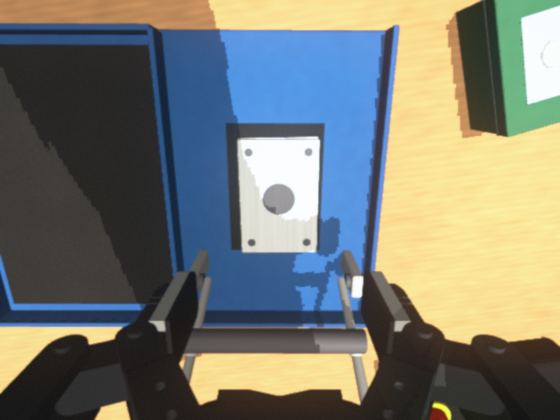

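The plates sit aligned, disc at (279,199), with no visible skew. Now plate C.

Emit:
step_arm:
  fingers: [72,72,72,72,72,72,72,72]
  linear:
    - [2,-30,0]
    - [5,-75,0]
    - [9,-123,0]
    - [14,-171,0]
    - [20,-219,0]
    - [25,-267,0]
    - [30,-315,0]
    - [35,-363,0]
  roll: [-0.01,-0.02,-0.04,-0.05,-0.06,-0.08,-0.09,-0.1]

```text
time: 12.35
position: [0.4619, -0.2823, 0.1289]
tcp_rot: [-0.0, 0.017, 1.0, 0.0]
contact_force: [1.1, 0.4, -0.1]
opening: 0.0718
finger_force: 0.0
```

Emit:
step_arm:
  fingers: [72,72,72,72,72,72]
  linear:
    - [0,-48,0]
    - [0,-96,0]
    - [0,-130,0]
    - [0,-143,10]
    - [0,-143,25]
    - [0,-143,25]
  roll: [0,0,0,0,0,0]

```text
time: 12.95
position: [0.4569, -0.4223, 0.1016]
tcp_rot: [-0.002, 0.018, 1.0, 0.002]
contact_force: [-0.8, 0.8, -0.2]
opening: 0.0715
finger_force: 0.0
```

```bash
python3 - <<'E'
from h import *
go(434.9,-420.4,-1.5,87.9)
im=cv2.imread("pics/w6.png")
print(disc(im,279,199))
E
```

```text
shift [ 21.7   0.7 103.2] roll 0.002 yang 87.99 at [ 456.9 -422.3  101.6] j6 -0.71
(array([278.41068702, 198.43358779]), array([ 29,  31,  31,  29, 655], dtype=int32))
```

Emit:
step_arm:
  fingers: [72,72,72,72,72,72]
  linear:
    - [10,1,20]
    - [21,1,55]
    - [21.5,1,85]
    - [21.5,1,97]
    - [21.5,1,103]
    - [21.5,1,103]
  roll: [0,0,0,0,0,0]

```text
time: 13.55
position: [0.4372, -0.4216, 0.0021]
tcp_rot: [0.0, 0.017, 1.0, 0.0]
contact_force: [-0.3, -0.0, 0.2]
opening: 0.0723
finger_force: 0.0
```

Emit:
step_arm:
  fingers: [50,50,50,50,50,50]
  linear:
    - [0,0,0]
    - [0,0,0]
    - [0,0,0]
    - [0,0,0]
    - [0,0,0]
    - [0,0,0]
  roll: [0,0,0,0,0,0]
  squeeze: 40

```text
time: 14.15
position: [0.4375, -0.4224, 0.003]
tcp_rot: [0.001, 0.017, 1.0, -0.001]
contact_force: [0.5, 1.4, 7.9]
opening: 0.0499
finger_force: 3.6
```

Emit:
step_arm:
  fingers: [50,50,50,50,50,50,50,50]
  linear:
    - [0,0,-10]
    - [0,0,-35]
    - [0,0,-80]
    - [0,0,-130]
    - [0,40,-130]
    - [0,85,-130]
    - [0,130,-130]
    - [0,160,-130]
  roll: [0,0,0,0,0,0,0,0]

```text
time: 14.95
position: [0.4421, -0.2597, 0.1328]
tcp_rot: [0.0, 0.017, 1.0, -0.0]
contact_force: [-0.2, -0.9, 0.4]
opening: 0.0499
finger_force: 0.0
```

```bash
python3 - <<'E'
from h import *
print(arm.state()["opening"]);go(523,-37,133,82.3)
E
```

```text
0.04990120558433095
shift [-7.330e+01  2.253e+02 -2.000e-01] roll 0.1 yang 88.05 at [ 442.1 -259.7  132.8] j6 -0.5
```

Grasp missed: the fingers closed over the plate, about 3 mm too high. Going back and looking again.

Emit:
step_arm:
  fingers: [72,72,72,72,72,72,72]
  linear:
    - [0,-40,0]
    - [0,-85,0]
    - [0,-130,0]
    - [-30,-130,0]
    - [-40,-130,0]
    - [-40,-130,0]
    - [-40,-130,0]
  roll: [0,0,0,0,0,0,0]

```text
time: 15.65
position: [0.4775, -0.3926, 0.1321]
tcp_rot: [-0.0, 0.017, 1.0, 0.0]
contact_force: [-0.8, -0.4, -0.5]
opening: 0.0722
finger_force: 0.0
```

```bash
python3 - <<'E'
from h import *
im,m=look("wrist")
z=[tool()[0]]
for r in rects(im,m,(0,0,110),(179,60,255),.006,1500,9):print("plate",*r);
rs=[r for r in rects(im,m,(0,0,110),(179,60,255),.006,1500,9) if abs(r[1][1]+420)<30]
if rs: go(*rs[0][1],-3,rs[0][4]-90)
E
```

```text
plate [239. 143.] [ 435.2 -420.8] 88.8 59.7 178.0
plate [386.  61.] [ 378.4 -313.4] 90.0 60.4 167.3
shift [ 41.1 -29.6 135.1] roll 0.001 yang 88.05 at [ 477.3 -392.6  132.1] j6 -0.65
```

Emit:
step_arm:
  fingers: [72,72,72,72,72,72,72,72]
  linear:
    - [20,-15,20]
    - [40.5,-29.5,60]
    - [40.5,-29.5,100]
    - [40.5,-29.5,122]
    - [40.5,-29.5,130]
    - [40.5,-29.5,133]
    - [40.5,-29.5,135]
    - [40.5,-29.5,135]
  roll: [0,0,0,0,0,0,0,0]

```text
time: 16.5
position: [0.4369, -0.4217, -0.002]
tcp_rot: [0.001, 0.017, 1.0, -0.001]
contact_force: [-0.3, 0.3, -0.6]
opening: 0.072
finger_force: 0.0
```

Emit:
step_arm:
  fingers: [50,50,50,50,50,50]
  linear:
    - [0,0,0]
    - [0,0,0]
    - [0,0,0]
    - [0,0,0]
    - [0,0,0]
    - [0,0,0]
  roll: [0,0,0,0,0,0]
  squeeze: 40

```text
time: 17.1
position: [0.4369, -0.4218, -0.0017]
tcp_rot: [0.001, 0.017, 1.0, -0.001]
contact_force: [-3.0, 3.0, 11.3]
opening: 0.0584
finger_force: 40.4
```

Emit:
step_arm:
  fingers: [50,50,50,50,50,50,50,50]
  linear:
    - [0,0,-10]
    - [0,0,-35]
    - [0,0,-80]
    - [-5,20,-120]
    - [-15,62,-135]
    - [-25,108,-135]
    - [-35,154,-135]
    - [-45,200,-135]
  roll: [0,0,0,0.02,0.04,0.06,0.08,0.1]

```text
time: 17.9
position: [0.4885, -0.2214, 0.133]
tcp_rot: [0.001, 0.068, 0.998, -0.0]
contact_force: [1.9, 0.4, -1.8]
opening: 0.0579
finger_force: 43.2
```

```bash
python3 - <<'E'
from h import *
print(arm.state()["opening"]);go(523,-37,133,82.3)
E
```

```text
0.057859107281526545
shift [-9.200e+00  1.874e+02 -1.000e-01] roll -0.002 yang 82.2 at [ 488.5 -221.4  133. ] j6 -0.29
```

Emit:
step_arm:
  fingers: [50,50,50,50,50,50]
  linear:
    - [-2,40,0]
    - [-5,85,0]
    - [-7,130,0]
    - [-9,170,0]
    - [-9,187.5,0]
    - [-9,187.5,0]
  roll: [0,0,0,0,0,0]

```text
time: 18.5
position: [0.5227, -0.0362, 0.1327]
tcp_rot: [0.0, 0.066, 0.998, 0.0]
contact_force: [-0.2, 0.1, -1.3]
opening: 0.0581
finger_force: 43.2
```

```bash
cat > al.py <<'E'
from h import *
import sys
zt=float(sys.argv[1])
im,m=look("wrist");p,R=tool();cv2.imwrite(f"pics/al{zt}.png",im)
g=cv2.cvtColor(im,cv2.COLOR_BGR2GRAY)
pts=[]
for (u,v) in [proj(m,[.5456,.0748,zt/1000])[0],proj(m,((p+R@np.array([1.5,1,-6]))/1000))[0]]:
    print("seed",round(u),round(v));c,s=disc(im,u,v);print("disc",c.round(1),s);pts.append(c)
A=ray(m,pts[0],zt/1000)[0]*1000;o=ray(m,pts[1],(p[2]+6)/1000)[0]*1000-p
t=A-o;print("stack",A.round(1),"held off",(R.T@o).round(1),"tcp target",t.round(1))
print([r for r in rects(im,m,(0,0,90),(179,60,255),zt/1000,1500,5) if abs(r[1][1]-76)<20])
go(t[0],t[1],zt+1.5,82.4)
E
python3 al.py 20
```

```text
seed 424 214
disc [425.4 214.3] [ 33  32  30  28 670]
seed 276 280
disc [279.3 282.5] [  22   24   55   48 2101]
stack [546.   76.2  20. ] held off [ 0.4  2.5 -6. ] tcp target [546.1  73.7  14. ]
[(array([424., 209.]), array([544.4,  74.7], dtype=float32), 92.0, 62.8, 172.6)]
shift [ -8.5 113.3 111.1] roll -0.0 yang 82.4 at [522.6 -37.5 132.6] j6 0.06
```

Emit:
step_arm:
  fingers: [50,50,50,50,50,50,50,50]
  linear:
    - [-3,40,0]
    - [-6,80,0]
    - [-8.5,112.8,20]
    - [-8.5,112.8,60]
    - [-8.5,112.8,92]
    - [-8.5,112.8,106]
    - [-8.5,112.8,111]
    - [-8.5,112.8,111]
  roll: [0,0,0,0,0,0,0,0]

```text
time: 19.35
position: [0.546, 0.0714, 0.021]
tcp_rot: [-0.0, 0.068, 0.998, -0.0]
contact_force: [0.1, 0.4, 0.0]
opening: 0.0579
finger_force: 43.3
```

Emit:
step_arm:
  fingers: [50,50,50]
  linear:
    - [0,0,1]
    - [0,0,2]
    - [0,0,2]
  roll: [0,0,0]

```text
time: 19.65
position: [0.5464, 0.0721, 0.0195]
tcp_rot: [0.001, 0.067, 0.998, 0.0]
contact_force: [0.4, -0.1, -0.4]
opening: 0.0579
finger_force: 43.3
```

Emit:
step_arm:
  fingers: [50,50,50]
  linear:
    - [0,1,0.5]
    - [0,1,1]
    - [0,1,1]
  roll: [0,0,0]

```text
time: 19.95
position: [0.5463, 0.0733, 0.0183]
tcp_rot: [0.0, 0.067, 0.998, 0.0]
contact_force: [-1.6, 0.3, 7.2]
opening: 0.0581
finger_force: 44.3
```

```bash
python3 -c "
from h import *
go(546.1,73.7,18,82.4)"
```

```text
shift [0.3 0.3 0.3] roll -0.002 yang 82.29 at [546.3  73.3  18.3] j6 0.27
```

Contact at the expected height (7 N). Releasing, then on to plate B.

Emit:
step_arm:
  fingers: [60,66,70,72,72,72,72,72]
  linear:
    - [0,0,0]
    - [0,0,0]
    - [0,0,0]
    - [0,0,-5]
    - [0,0,-30]
    - [0,0,-70]
    - [0,0,-105]
    - [0,-20,-115]
  roll: [0,0,0,0,0,0,0,0]

```text
time: 20.75
position: [0.5452, 0.0547, 0.1369]
tcp_rot: [0.003, 0.066, 0.998, 0.001]
contact_force: [-0.1, -0.4, -0.2]
opening: 0.072
finger_force: 0.0
```

Emit:
step_arm:
  fingers: [72,72,72,72,72,72,72,72]
  linear:
    - [5,-45,0]
    - [10,-92,0]
    - [15,-140,0]
    - [20,-187,0]
    - [30,-234,0]
    - [40,-280,0]
    - [50,-326,0]
    - [60,-350,0]
  roll: [0.01,0.02,0.03,0.04,0.05,0.06,0.07,0.08]

```text
time: 21.55
position: [0.4357, -0.2884, 0.1332]
tcp_rot: [0.0, 0.108, 0.994, -0.0]
contact_force: [0.7, -0.7, -0.3]
opening: 0.0722
finger_force: 0.0
```

```bash
python3 - <<'E'
from h import *
im,m=look("wrist")
for r in rects(im,m,(0,0,110),(179,60,255),.006,1500,9):print("plate",*r)
go(378.4,-313.4,-2.5,77.3)
E
```

```text
plate [229. 131.] [ 378.3 -313.4] 89.4 60.1 167.5
shift [ 49.4 -34.8 135.7] roll 0.002 yang 77.43 at [ 434.3 -290.   133.1] j6 -0.37
```

Emit:
step_arm:
  fingers: [72,72,72,72,72,72,72,72]
  linear:
    - [25,-17,20]
    - [49,-34.5,60]
    - [49,-34.5,100]
    - [49,-34.5,122]
    - [49,-34.5,131]
    - [49,-34.5,134]
    - [49,-34.5,135]
    - [49,-34.5,135]
  roll: [0,0,0,0,0,0,0,0]

```text
time: 22.4
position: [0.3825, -0.3091, -0.0011]
tcp_rot: [0.001, 0.107, 0.994, -0.0]
contact_force: [0.4, -1.5, 0.5]
opening: 0.0717
finger_force: 0.0
```

Emit:
step_arm:
  fingers: [50,50,50,50,50,50]
  linear:
    - [0,0,0]
    - [0,0,0]
    - [0,0,0]
    - [0,0,0]
    - [0,0,0]
    - [0,0,0]
  roll: [0,0,0,0,0,0]
  squeeze: 40

```text
time: 23.0
position: [0.3846, -0.312, 0.002]
tcp_rot: [0.003, 0.107, 0.994, -0.003]
contact_force: [-6.1, -0.6, 49.2]
opening: 0.0522
finger_force: 41.1
```

Force is 49 N with opening 52 mm, so this is a bad grasp. Opening, rising and looking.

Emit:
step_arm:
  fingers: [60,72,72,72,72,72,72]
  linear:
    - [0,0,-2]
    - [0,0,-4]
    - [0,0,-20]
    - [0,0,-50]
    - [-20,0,-90]
    - [-40,0,-120]
    - [-40,0,-120]
  roll: [0,0,0,0,0,0,0]

```text
time: 23.7
position: [0.4244, -0.3189, 0.1221]
tcp_rot: [0.003, 0.107, 0.994, -0.002]
contact_force: [0.3, 0.8, -0.7]
opening: 0.0723
finger_force: 0.0
```

```bash
python3 - <<'E'
from h import *
im,m=look("wrist");cv2.imwrite("pics/w7.png",im)
for r in rects(im,m,(0,0,110),(179,60,255),.006,1500,9):print("plate",*r)
print(arm.state()["joints"])
go(378.4,-313.4,-2.5,77.3)
E
```

```text
plate [273. 138.] [ 379.4 -312.7] 89.7 60.0 166.8
[-6.45215625e-01  3.14800879e-01 -1.86251496e-01  1.06586011e+00
  4.29973726e-05 -4.31195310e-01]
shift [ 44.5  -4.7 122. ] roll 0.008 yang 77.74 at [ 422.5 -318.   119.7] j6 -0.43
```

View pics/w7.png

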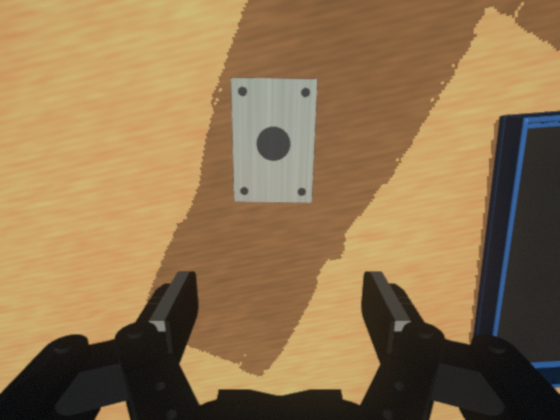

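Plate B is still flat at (273,140). I'll retry with a narrower opening, in two stages.

Emit:
step_arm:
  fingers: [68,68,68,68,68,68]
  linear:
    - [22,-2,20]
    - [43,-3.5,60]
    - [43,-3.5,90]
    - [43,-3.5,105]
    - [43,-3.5,105]
    - [43,-3.5,105]
  roll: [0.01,0.014,0.014,0.014,0.014,0.014]

```text
time: 24.35
position: [0.3774, -0.3111, 0.0127]
tcp_rot: [-0.0, 0.114, 0.993, 0.0]
contact_force: [-0.5, -0.1, 0.9]
opening: 0.0679
finger_force: 0.0
```

```bash
python3 - <<'E'
from h import *
im,m=look("wrist")
for r in rects(im,m,(0,0,110),(179,60,255),.006,1500,9):print("plate",*r)
go(379.4,-312.7,-3.5,76.9)
E
```

```text
plate [274. 265.] [ 379.2 -312.8] 89.7 59.8 166.8
shift [-1.7 -0.8 16.8] roll -0.0 yang 76.89 at [ 378.  -311.5   13.3] j6 -0.46
```

Emit:
step_arm:
  fingers: [68,68,68,68]
  linear:
    - [-1.5,-1,10]
    - [-1.5,-1,14]
    - [-1.5,-1,16.5]
    - [-1.5,-1,16.5]
  roll: [0,0,0,0]

```text
time: 24.8
position: [0.379, -0.3126, -0.004]
tcp_rot: [-0.0, 0.114, 0.993, 0.0]
contact_force: [0.0, 0.0, -0.5]
opening: 0.0683
finger_force: 0.0
```

Emit:
step_arm:
  fingers: [50,50,50,50,50,50]
  linear:
    - [0,0,0]
    - [0,0,0]
    - [0,0,0]
    - [0,0,0]
    - [0,0,0]
    - [0,0,0]
  roll: [0,0,0,0,0,0]
  squeeze: 40

```text
time: 25.4
position: [0.3792, -0.3127, -0.0033]
tcp_rot: [0.0, 0.114, 0.993, -0.0]
contact_force: [-1.9, 1.5, 5.4]
opening: 0.0584
finger_force: 41.9
```

Good grip. Lifting and carrying to the hover point.

Emit:
step_arm:
  fingers: [50,50,50,50,50,50,50,50]
  linear:
    - [0,0,-10]
    - [0,0,-35]
    - [0,0,-80]
    - [-10,20,-120]
    - [-25,60,-136]
    - [-42,104,-136]
    - [-60,148,-136]
    - [-78,192,-136]
  roll: [0,0,0,-0.02,-0.04,-0.06,-0.08,-0.09]

```text
time: 26.2
position: [0.4997, -0.1418, 0.1335]
tcp_rot: [0.001, 0.069, 0.998, -0.0]
contact_force: [0.9, -0.4, -0.2]
opening: 0.058
finger_force: 43.5
```

```bash
python3 - <<'E'
from h import *
print(arm.state()["opening"]);go(523,-37,133,82.3)
E
```

```text
0.057969299988438555
shift [ -8.7 107.    0.5] roll -0.004 yang 82.08 at [ 499.7 -141.8  133.5] j6 -0.14
```

Emit:
step_arm:
  fingers: [50,50,50,50,50]
  linear:
    - [-3,35,0]
    - [-6,75,0]
    - [-8.5,107,0]
    - [-8.5,107,0]
    - [-8.5,107,0]
  roll: [-0.004,-0.004,-0.004,-0.004,-0.004]

```text
time: 26.7
position: [0.522, -0.0382, 0.1329]
tcp_rot: [0.0, 0.067, 0.998, -0.0]
contact_force: [-0.4, -0.3, -0.5]
opening: 0.0581
finger_force: 43.5
```

```bash
python3 al.py 26
```

```text
seed 430 217
disc [430.  216.2] [ 31  31  31  29 702]
seed 277 280
disc [279.2 288.6] [  20   30   56   48 2112]
stack [545.1  75.1  26. ] held off [-2.7  1.8 -6. ] tcp target [542.1  73.7  20. ]
[(array([429., 210.]), array([543.2,  73.3], dtype=float32), 92.4, 63.8, 172.3)]
shift [ -4.9 114.4 105.3] roll -0.002 yang 82.29 at [521.9 -38.9 132.8] j6 0.06
```

View pics/al26.0.png

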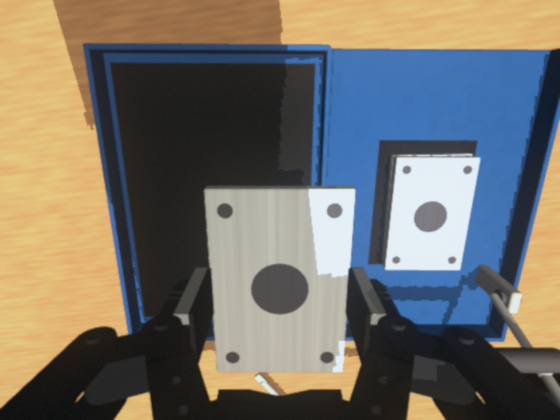

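Held plate disc is at (279,289) and the stack's top disc at (430,216). The stack edges line up within about 1.5 mm. Placing plate B.

Emit:
step_arm:
  fingers: [50,50,50,50,50,50,50,50]
  linear:
    - [-3,40,0]
    - [-6,80,0]
    - [-6.7,114.2,20]
    - [-6.7,114.2,55]
    - [-6.7,114.2,87]
    - [-6.7,114.2,101]
    - [-6.7,114.2,106]
    - [-6.7,114.2,106]
  roll: [0,0,0,0,0,0,0,0]

```text
time: 27.55
position: [0.5438, 0.0727, 0.0263]
tcp_rot: [-0.0, 0.068, 0.998, -0.0]
contact_force: [-0.3, -0.5, 0.1]
opening: 0.0582
finger_force: 43.5
```

Emit:
step_arm:
  fingers: [50,50,50,50]
  linear:
    - [0,0,1]
    - [0,0,2]
    - [0,0,2]
    - [0,0,2]
  roll: [0,0,0,0]

```text
time: 27.95
position: [0.5442, 0.0736, 0.0248]
tcp_rot: [0.0, 0.067, 0.998, 0.0]
contact_force: [0.7, 0.7, -1.3]
opening: 0.0585
finger_force: 43.5
```

```bash
python3 -c "
from h import *
go(544,73.7,22.5,82.4)"
```

```text
shift [0.2 0.  2.3] roll -0.002 yang 82.28 at [544.2  73.6  24.8] j6 0.27
```

Emit:
step_arm:
  fingers: [50,50,50,50]
  linear:
    - [0,0,1]
    - [0,0,2]
    - [0,0,2.5]
    - [0,0,2.5]
  roll: [0,0,0,0]

```text
time: 28.35
position: [0.5441, 0.0737, 0.0227]
tcp_rot: [0.0, 0.067, 0.998, 0.0]
contact_force: [-5.6, -1.2, 15.9]
opening: 0.0582
finger_force: 45.3
```

Contact as predicted. Releasing, backing off to the −y side of the bay and looking at the stack.

Emit:
step_arm:
  fingers: [60,66,70,72,72,72,72,72]
  linear:
    - [0,0,-1]
    - [0,0,-1]
    - [0,0,-1]
    - [0,0,-5]
    - [0,0,-30]
    - [0,0,-70]
    - [0,-20,-110]
    - [0,-40,-112]
  roll: [0,0,0,0,0,0,0,0]

```text
time: 29.15
position: [0.541, 0.034, 0.1389]
tcp_rot: [0.004, 0.067, 0.998, 0.0]
contact_force: [0.8, -0.5, -0.4]
opening: 0.0718
finger_force: 0.0
```

```bash
python3 - <<'E'
from h import *
im,m=look("wrist");cv2.imwrite("pics/w8.png",im[60:340,140:480])
u,v=proj(m,[.5456,.0748,.032])[0];c,s=disc(im,u,v);print(c,s,ray(m,c,.032)*1000)
for r in rects(im,m,(0,0,90),(179,60,255),.032,1500,5):print(*r)
im,m=look("top")
for r in rects(im,m,(0,0,150),(179,50,255),.006,60,5):print(*r) if r[0][0]>280 and 150<r[0][1]<320 else 0
E
```

```text
[332.2991573  203.34269663] [ 30  30  31  30 712] [[544.72078231  74.92768296  32.        ]]
[286. 327.] [637.1  26.6] 130.5 116.1 16.9
[414. 256.] [590.3 123.9] 151.2 43.0 172.0
[329. 190.] [538.9  71.9] 101.0 67.8 172.4
[307. 207.] [542.4  77. ] 76.4 53.9 171.5
```

View pics/w8.png

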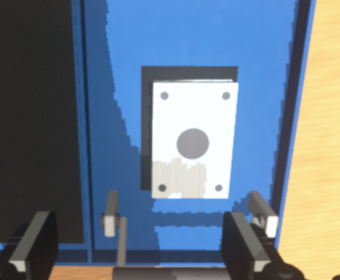

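The stack is square and flat, disc at (193,143) in the crop. Now the bail: rise, roll back and go above the open handle.

Emit:
step_arm:
  fingers: [40,40,40,40,40,40,40,40]
  linear:
    - [0,0,-40]
    - [0,0,-85]
    - [0,0,-105]
    - [-20,8,-105]
    - [-45,15,-105]
    - [-70,22,-105]
    - [-95,30,-105]
    - [-113,38,-105]
  roll: [0.14,0.28,0.42,0.56,0.7,0.84,0.98,1.12]

```text
time: 30.05
position: [0.6566, 0.0571, 0.2376]
tcp_rot: [-0.001, 0.589, 0.808, -0.0]
contact_force: [0.1, -0.1, 1.3]
opening: 0.04
finger_force: 0.0
```

Emit:
step_arm:
  fingers: [40,40,40,40,40]
  linear:
    - [0,0,0]
    - [0,0,0]
    - [0,0,0]
    - [0,0,0]
    - [0,0,0]
  roll: [0.14,0.28,0.42,0.45,0.45]

```text
time: 30.55
position: [0.6554, 0.057, 0.238]
tcp_rot: [-0.0, 0.753, 0.658, -0.0]
contact_force: [-0.5, 0.5, 0.6]
opening: 0.0399
finger_force: 0.0
```

```bash
python3 - <<'E'
from h import *
im,m=look("wrist")
for lo,hi in[((170,130,60),(179,255,255)),((0,150,60),(6,255,255))]:
    for r in rects(im,m,lo,hi,.185,300,5):print("red",*r)
go(658,58,168,-8)
E
```

```text
red [432. 211.] [747.9  61.3] 53.8 14.4 30.5
red [287. 230.] [661.   56.1] 106.8 9.1 81.9
red [383.  21.] [723.7 165.7] 15.1 14.0 8.6
shift [ 1.4  2.5 70.2] roll 0.007 yang -7.6 at [655.4  56.9 238.2] j6 1.79
```

Emit:
step_arm:
  fingers: [40,40,40,40]
  linear:
    - [1,4,35]
    - [1,4,60]
    - [1,4,70]
    - [1,4,70]
  roll: [0,0,0,0]

```text
time: 31.0
position: [0.6589, 0.057, 0.1676]
tcp_rot: [-0.001, 0.753, 0.658, -0.001]
contact_force: [0.2, 0.4, 0.3]
opening: 0.0399
finger_force: 0.0
```

Emit:
step_arm:
  fingers: [0,0,0,0,0,0]
  linear:
    - [0,0,0]
    - [0,0,0]
    - [0,0,0]
    - [0,0,0]
    - [0,0,0]
    - [0,0,0]
  roll: [0,0,0,0,0,0]
  squeeze: 30

```text
time: 31.6
position: [0.6601, 0.057, 0.1704]
tcp_rot: [0.0, 0.753, 0.658, 0.001]
contact_force: [-3.9, 0.4, 6.0]
opening: 0.0085
finger_force: 29.3
```

Emit:
step_arm:
  fingers: [0,0,0,0,0,0,0]
  linear:
    - [0,-21,-6]
    - [0,-43,-10]
    - [0,-66,-11]
    - [0,-88,-9]
    - [0,-110,-3]
    - [0,-131,5]
    - [0,-150,18]
  roll: [0,0,0,0,0,0,0]

```text
time: 32.3
position: [0.511, 0.0774, 0.1524]
tcp_rot: [0.001, 0.753, 0.658, 0.001]
contact_force: [-0.9, 2.8, 2.2]
opening: 0.0084
finger_force: 31.0
```

Emit:
step_arm:
  fingers: [0,0,0,0,0,0,0,0]
  linear:
    - [0,-17,14.5]
    - [0,-32,32]
    - [0,-44,51.5]
    - [0,-50,65]
    - [0,-53,75]
    - [0,-55,80]
    - [0,-56,83]
    - [0,-56,83]
  roll: [0,0,0,0,0,0,0,0]

```text
time: 33.1
position: [0.4551, 0.0849, 0.0681]
tcp_rot: [-0.001, 0.753, 0.658, 0.0]
contact_force: [-6.9, 3.8, 1.9]
opening: 0.0082
finger_force: 32.0
```

Emit:
step_arm:
  fingers: [0,0,0,0]
  linear:
    - [0,0,1]
    - [0,0,2]
    - [0,0,3]
    - [0,0,3]
  roll: [0,0,0,0]

```text
time: 33.5
position: [0.4544, 0.085, 0.0651]
tcp_rot: [-0.001, 0.753, 0.658, -0.0]
contact_force: [-11.4, 5.1, 2.5]
opening: 0.0086
finger_force: 32.2
```

Emit:
step_arm:
  fingers: [15,25,35,40,40,40,40,40]
  linear:
    - [0,0,0]
    - [0,0,0]
    - [0,0,0]
    - [0,0,0]
    - [0,0,-20]
    - [0,0,-60]
    - [0,0,-100]
    - [0,0,-130]
  roll: [0,0,0,0,0,0,0,0]

```text
time: 34.3
position: [0.4559, 0.0844, 0.1973]
tcp_rot: [0.001, 0.753, 0.658, 0.001]
contact_force: [0.5, 0.6, -1.1]
opening: 0.04
finger_force: 0.0
```

```bash
python3 - <<'E'
from h import *
im,m=look("wrist");cv2.imwrite("pics/w9.png",im)
for lo,hi in[((170,130,60),(179,255,255)),((0,150,60),(6,255,255))]:
    for r in rects(im,m,lo,hi,.080,300,5):print("red",*r)
im,m=look("top")
for r in rects(im,m,(60,60,40),(90,255,255),.048,60,5):print("green",*r)
go(467,250,150,99)
E
```

```text
red [276. 202.] [455.1  83.8] 107.0 7.4 81.9
green [  6. 316.] [198.3 930.3] 35.6 32.6 14.1
green [239. 270.] [342.8 274.1] 79.1 59.9 176.0
green [252. 233.] [450.9 241. ] 81.0 57.6 9.3
shift [164.9 -13.1  48.9] roll 1.28 yang -7.68 at [457.6  84.7 198.7] j6 1.89
```

View pics/w9.png

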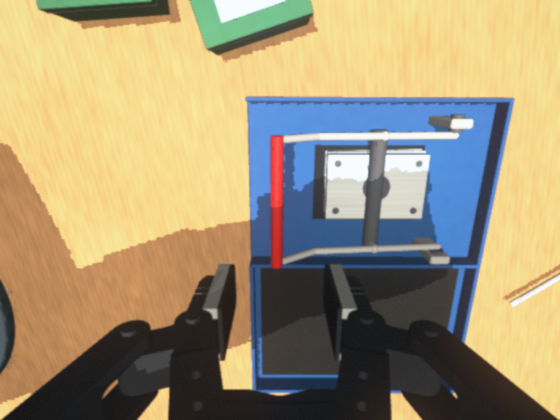

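The bail lies across the pile: handle at (277,200), presser at (376,190). The nearer green tin has been knocked from (466,250) to (451,241). Now to the tins.

Emit:
step_arm:
  fingers: [80,80,80,80,80,80,80,80]
  linear:
    - [20,-6,-5]
    - [40,-12,-10]
    - [60,-18,-15]
    - [80,-24,-20]
    - [100,-30,-20]
    - [120,-36,-20]
    - [140,-42,-20]
    - [160,-49,-20]
  roll: [-0.14,-0.28,-0.42,-0.56,-0.7,-0.84,-0.98,-1.12]

```text
time: 35.2
position: [0.4281, 0.2503, 0.2142]
tcp_rot: [-0.0, 0.286, 0.958, -0.0]
contact_force: [-0.5, -0.9, 0.9]
opening: 0.0802
finger_force: 0.0
```

Emit:
step_arm:
  fingers: [80,80,80,80,80,80]
  linear:
    - [0,0,0]
    - [0,0,0]
    - [0,0,0]
    - [0,0,0]
    - [0,0,0]
    - [0,0,0]
  roll: [-0.14,-0.28,-0.42,-0.56,-0.66,-0.66]

```text
time: 35.8
position: [0.4283, 0.2494, 0.2142]
tcp_rot: [-0.0, -0.038, 0.999, -0.0]
contact_force: [-0.1, 0.2, 1.5]
opening: 0.0801
finger_force: 0.0
```

```bash
python3 - <<'E'
from h import *
im,m=look("wrist");cv2.imwrite("pics/w10.png",im)
for r in rects(im,m,(0,0,140),(179,60,255),.048,800,5):print("label",*r)
for r in rects(im,m,(60,60,60),(90,255,255),.048,1500,5):print("green",*r)
go(451,241,150,99.3)
E
```

```text
label [104. 299.] [560.7  83.4] 63.9 33.6 82.2
label [105. 255.] [510.   86.7] 56.9 36.0 81.6
label [270. 212.] [454.1 244.2] 51.3 37.2 9.2
label [319.  90.] [343.8 277.7] 51.1 37.2 176.0
label [482.  81.] [325.9 411.6] 50.4 36.5 72.3
green [270. 209.] [453.  243.9] 84.3 61.3 9.5
green [319.  88.] [343.7 277.5] 83.8 61.8 176.0
shift [-22.  -10.1  64.3] roll -0.089 yang 94.18 at [428.3 249.5 214.3] j6 0.45
```

View pics/w10.png

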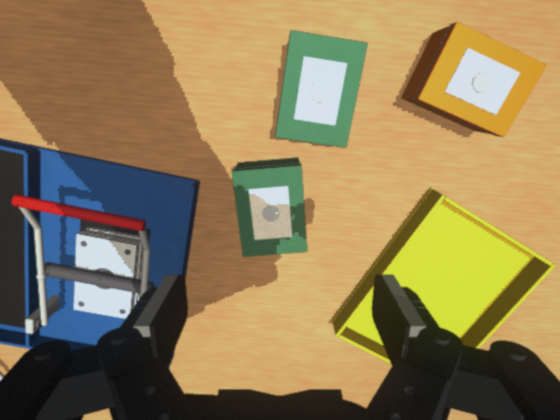

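Both green tins are clear: (270,210) and (319,88). The orange one at (480,80) is a lookalike. Lifting the nearer one to weigh it.

Emit:
step_arm:
  fingers: [78,78,78,78,78,78,78,78]
  linear:
    - [-12,-4,40]
    - [-24.5,-7.5,80]
    - [-24.5,-7.5,125]
    - [-24.5,-7.5,165]
    - [-24.5,-7.5,190]
    - [-24.5,-7.5,202]
    - [-24.5,-7.5,203]
    - [-24.5,-7.5,203]
  roll: [-0.05,-0.09,-0.09,-0.09,-0.09,-0.09,-0.09,-0.09]

```text
time: 36.65
position: [0.454, 0.2442, 0.0127]
tcp_rot: [0.0, -0.082, 0.997, 0.0]
contact_force: [-0.6, 0.1, 1.1]
opening: 0.0782
finger_force: 0.0
```

Emit:
step_arm:
  fingers: [50,50,50,50,50,50]
  linear:
    - [0,0,0]
    - [0,0,0]
    - [0,0,0]
    - [0,0,0]
    - [0,0,0]
    - [0,0,0]
  roll: [0,0,0,0,0,0]
  squeeze: 60

```text
time: 37.25
position: [0.4544, 0.2444, 0.0134]
tcp_rot: [0.001, -0.082, 0.997, 0.0]
contact_force: [-1.0, -1.5, 8.5]
opening: 0.061
finger_force: 65.5
```

Emit:
step_arm:
  fingers: [50,50,50,50,50,50,50,50]
  linear:
    - [0,0,-5]
    - [0,0,-15]
    - [0,0,-25]
    - [0,0,-30]
    - [0,0,-30]
    - [0,0,-30]
    - [0,0,-30]
    - [0,0,-30]
  roll: [0,0,0,0,0,0,0,0]

```text
time: 38.05
position: [0.4531, 0.2438, 0.0414]
tcp_rot: [-0.0, -0.083, 0.997, -0.0]
contact_force: [-0.3, -0.2, -1.6]
opening: 0.0612
finger_force: 65.7
```

Emit:
step_arm:
  fingers: [50,50,50]
  linear:
    - [0,0,0]
    - [0,0,0]
    - [0,0,0]
  roll: [0,0,0]

```text
time: 38.35
position: [0.4533, 0.2439, 0.0417]
tcp_rot: [-0.0, -0.083, 0.997, -0.0]
contact_force: [-0.1, 0.5, -2.8]
opening: 0.0615
finger_force: 65.7
```

About −2.2 N, so probably light. Setting it down and weighing the other.

Emit:
step_arm:
  fingers: [50,50,50]
  linear:
    - [0,0,0]
    - [0,0,0]
    - [0,0,0]
  roll: [0,0,0]

```text
time: 38.65
position: [0.4533, 0.2439, 0.0418]
tcp_rot: [-0.0, -0.083, 0.997, 0.0]
contact_force: [-0.1, 1.0, -2.4]
opening: 0.0612
finger_force: 65.7
```

Emit:
step_arm:
  fingers: [50,50,50,50,65,76,78,78]
  linear:
    - [0,0,15]
    - [0,0,25]
    - [0,0,29.5]
    - [0,0,30]
    - [0,0,30]
    - [0,0,30]
    - [0,0,30]
    - [0,0,10]
  roll: [0,0,0,0,0,0,0,0]

```text
time: 39.45
position: [0.4519, 0.2431, 0.0301]
tcp_rot: [-0.002, -0.083, 0.997, -0.001]
contact_force: [-0.1, 0.5, -0.1]
opening: 0.0777
finger_force: 0.0
```

Emit:
step_arm:
  fingers: [78,78,78,78,78]
  linear:
    - [0,0,-45]
    - [0,0,-80]
    - [20,0,-100]
    - [60,0,-100]
    - [60,0,-100]
  roll: [0,0,0.06,0.13,0.2]

```text
time: 39.95
position: [0.3908, 0.2331, 0.132]
tcp_rot: [-0.001, 0.018, 1.0, -0.0]
contact_force: [1.2, 0.1, -0.8]
opening: 0.0781
finger_force: 0.0
```

```bash
python3 - <<'E'
from h import *
im,m=look("wrist")
for r in rects(im,m,(60,60,60),(90,255,255),.048,1500,5):print("green",*r)
im,m=look("top")
for r in rects(im,m,(60,60,40),(90,255,255),.048,60,5):print("green",*r)
go(343.7,277.5,12,86)
E
```

```text
green [296. 289.] [451.6 244.4] 84.3 61.3 9.6
green [344. 140.] [343.6 277. ] 83.9 62.7 175.9
green [  6. 316.] [199.5 929.6] 35.1 33.7 8.7
shift [ 51.7  41.6 120.1] roll 0.034 yang 87.96 at [393.8 234.  132.1] j6 0.57
```

Emit:
step_arm:
  fingers: [78,78,78,78,78,78,78]
  linear:
    - [25,20,0]
    - [51,41.5,10]
    - [51,41.5,55]
    - [51,41.5,95]
    - [51,41.5,115]
    - [51,41.5,119]
    - [51,41.5,119]
  roll: [0.034,0.034,0.034,0.034,0.034,0.034,0.034]

```text
time: 40.75
position: [0.3449, 0.2773, 0.0127]
tcp_rot: [-0.0, 0.034, 0.999, -0.0]
contact_force: [0.1, 0.2, 0.9]
opening: 0.0778
finger_force: 0.0
```

Emit:
step_arm:
  fingers: [50,50,50,50,50,50]
  linear:
    - [0,0,0]
    - [0,0,0]
    - [0,0,0]
    - [0,0,0]
    - [0,0,0]
    - [0,0,0]
  roll: [0,0,0,0,0,0]
  squeeze: 60

```text
time: 41.35
position: [0.3457, 0.2778, 0.0142]
tcp_rot: [0.001, 0.034, 0.999, 0.001]
contact_force: [0.0, -1.1, 6.1]
opening: 0.0611
finger_force: 66.3
```

Emit:
step_arm:
  fingers: [50,50,50,50,50,50,50,50]
  linear:
    - [0,0,-5]
    - [0,0,-15]
    - [0,0,-25]
    - [0,0,-30]
    - [0,0,-30]
    - [0,0,-30]
    - [0,0,-30]
    - [0,0,-30]
  roll: [0,0,0,0,0,0,0,0]

```text
time: 42.15
position: [0.3444, 0.2771, 0.0425]
tcp_rot: [-0.0, 0.034, 0.999, -0.0]
contact_force: [0.3, 0.1, -7.0]
opening: 0.061
finger_force: 67.6
```

Emit:
step_arm:
  fingers: [50,50,50]
  linear:
    - [0,0,0]
    - [0,0,0]
    - [0,0,0]
  roll: [0,0,0]

```text
time: 42.45
position: [0.3446, 0.2773, 0.0427]
tcp_rot: [-0.0, 0.034, 0.999, -0.0]
contact_force: [-0.1, 0.7, -6.5]
opening: 0.0612
finger_force: 67.6
```

About −6.7 N, so this is the full one and it goes to the tin bay.

Emit:
step_arm:
  fingers: [50,50,50,50,50,50,50,50]
  linear:
    - [0,0,-30]
    - [0,0,-70]
    - [-5,-10,-107]
    - [-25,-45,-107]
    - [-45,-85,-107]
    - [-66,-125,-107]
    - [-88,-165,-107]
    - [-110,-205,-107]
  roll: [0,0,0,0.02,0.04,0.06,0.07,0.07]

```text
time: 43.25
position: [0.4407, 0.0634, 0.1499]
tcp_rot: [0.0, 0.069, 0.998, 0.0]
contact_force: [1.3, 1.0, -7.1]
opening: 0.0609
finger_force: 72.6
```

```bash
python3 - <<'E'
from h import *
s=arm.state();print(s["opening"],s["contact_force"]);go(518,-86,150,82)
E
```

```text
0.06088906601077065 [ 1.32794514  1.00765453 -7.05998338]
shift [ -97.2 -137.3   -0. ] roll 0.001 yang 82.03 at [440.7  63.4 149.9] j6 0.28
```

Emit:
step_arm:
  fingers: [50,50,50,50,50,50,50]
  linear:
    - [-20,-30,0]
    - [-46,-65,0]
    - [-72,-102,0]
    - [-97,-137,0]
    - [-97,-137,0]
    - [-97,-137,50]
    - [-97,-137,90]
  roll: [0,0,0,0,0,0,0]

```text
time: 43.95
position: [0.5176, -0.0842, 0.0584]
tcp_rot: [0.0, 0.07, 0.998, 0.0]
contact_force: [-0.3, 0.4, -8.0]
opening: 0.0607
finger_force: 76.3
```

Emit:
step_arm:
  fingers: [50,50,50,50,50]
  linear:
    - [0,0,20]
    - [0,0,31]
    - [0,0,35]
    - [0,0,37]
    - [0,0,38]
  roll: [0,0,0,0,0]

```text
time: 44.45
position: [0.5183, -0.084, 0.0228]
tcp_rot: [0.001, 0.069, 0.998, -0.0]
contact_force: [-0.3, -1.2, -6.5]
opening: 0.0611
finger_force: 76.4
```

Emit:
step_arm:
  fingers: [50,50,50]
  linear:
    - [0,0,1]
    - [0,0,1.5]
    - [0,0,1.5]
  roll: [0,0,0]

```text
time: 44.75
position: [0.5183, -0.084, 0.0223]
tcp_rot: [0.001, 0.069, 0.998, -0.0]
contact_force: [-7.1, 1.9, 16.3]
opening: 0.0608
finger_force: 79.5
```

Emit:
step_arm:
  fingers: [62,70,76,78,78,78,78,78]
  linear:
    - [0,0,-1]
    - [0,0,-1]
    - [0,0,-1]
    - [0,0,-5]
    - [0,0,-40]
    - [0,0,-85]
    - [0,0,-128]
    - [20,30,-128]
  roll: [0,0,0,0,0,0,0,0]

```text
time: 45.55
position: [0.506, -0.0534, 0.1541]
tcp_rot: [0.005, 0.071, 0.997, -0.0]
contact_force: [0.4, 0.3, -0.5]
opening: 0.0779
finger_force: 0.0
```

Emit:
step_arm:
  fingers: [78,78,78,78,78,78,78]
  linear:
    - [20,45,0]
    - [35,90,0]
    - [50,135,0]
    - [65,180,0]
    - [80,225,0]
    - [80,260,0]
    - [80,260,0]
  roll: [-0.04,-0.08,-0.12,-0.16,-0.22,-0.28,-0.31]

```text
time: 46.25
position: [0.4585, 0.221, 0.1486]
tcp_rot: [0.0, -0.089, 0.996, 0.001]
contact_force: [-1.1, -0.6, -0.7]
opening: 0.0779
finger_force: 0.0
```

```bash
python3 - <<'E'
from h import *
im,m=look("wrist")
g=[r for r in rects(im,m,(60,60,60),(90,255,255),.048,1500,5)]
for r in g:print("green",*r)
im,m=look("top")
for r in rects(im,m,(60,60,40),(90,255,255),.056,60,5):print("top green",*r)
r=min(g,key=lambda r:np.hypot(*(r[1]-[452,244])));go(*r[1],12,r[4]+90)
E
```

```text
green [311. 201.] [451.5 244.3] 84.0 61.6 9.6
top green [  6. 316.] [200.  924.5] 34.9 33.5 8.7
top green [363. 213.] [514.2 -83. ] 93.2 70.0 172.0
shift [  2.2  27.1 136.4] roll 0.006 yang 99.94 at [458.3 218.  148.4] j6 0.27
```

Emit:
step_arm:
  fingers: [78,78,78,78,78,78,78]
  linear:
    - [1,14,0]
    - [2,26.5,10]
    - [2,26.5,55]
    - [2,26.5,100]
    - [2,26.5,128]
    - [2,26.5,135]
    - [2,26.5,135]
  roll: [0,0,0,0,0,0,0]

```text
time: 47.05
position: [0.4514, 0.2428, 0.0128]
tcp_rot: [-0.001, -0.085, 0.996, -0.0]
contact_force: [-0.1, 0.3, 0.8]
opening: 0.0779
finger_force: 0.0
```

Emit:
step_arm:
  fingers: [50,50,50,50,50,50]
  linear:
    - [0,0,0]
    - [0,0,0]
    - [0,0,0]
    - [0,0,0]
    - [0,0,0]
    - [0,0,0]
  roll: [0,0,0,0,0,0]
  squeeze: 60

```text
time: 47.65
position: [0.4531, 0.2436, 0.015]
tcp_rot: [0.001, -0.085, 0.996, 0.001]
contact_force: [-2.0, 0.7, 7.3]
opening: 0.0612
finger_force: 66.3
```

Emit:
step_arm:
  fingers: [50,50,50,50,50,50]
  linear:
    - [0,0,-15]
    - [0,0,-50]
    - [0,0,-95]
    - [0,0,-100]
    - [0,0,-100]
    - [0,0,-100]
  roll: [0,0,0,0,0,0]

```text
time: 48.25
position: [0.4517, 0.2427, 0.1127]
tcp_rot: [-0.0, -0.085, 0.996, -0.0]
contact_force: [-0.1, -0.1, -3.2]
opening: 0.0607
finger_force: 66.2
```

```bash
python3 - <<'E'
from h import *
im,m=look("wrist");cv2.imwrite("pics/w11.png",im)
for r in rects(im,m,(27,150,80),(34,255,255),.030,1500,5):print("yellow",*r)
go(546,432,112,154)
E
```

```text
yellow [512. 298.] [500.2 436.8] 112.2 105.7 63.9
shift [-125.5  170.5   -0. ] roll -0.946 yang 99.81 at [451.4 242.6 112.2] j6 0.32
```

Emit:
step_arm:
  fingers: [50,50,50,50,50,50,50,50]
  linear:
    - [-17,23,0]
    - [-34,46,0]
    - [-52,71,0]
    - [-70,95,0]
    - [-88,119,0]
    - [-106,143,0]
    - [-124,168,0]
    - [-124,168,0]
  roll: [-0.13,-0.26,-0.39,-0.52,-0.65,-0.78,-0.91,-0.95]

```text
time: 49.1
position: [0.5457, 0.4319, 0.1103]
tcp_rot: [-0.001, -0.534, 0.845, 0.0]
contact_force: [0.4, -1.0, -3.8]
opening: 0.061
finger_force: 66.4
```

```bash
python3 - <<'E'
from h import *
im,m=look("wrist");cv2.imwrite("pics/w12.png",im)
for r in rects(im,m,(27,150,60),(34,255,255),.030,1500,15):print("yellow",*r)
go(545,431,20,154)
E
```

```text
yellow [370. 193.] [509.  452.9] 150.1 106.2 63.9
shift [-0.5  0.3 90.5] roll 0.01 yang 154.59 at [545.2 430.6 110.5] j6 -0.46
```

View pics/w12.png

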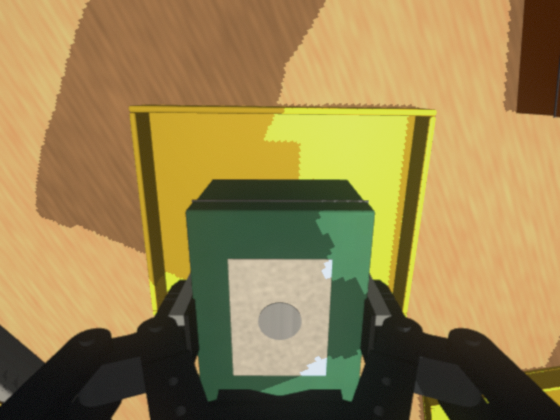

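The light tin is centred over the large yellow tray (left and right walls at columns 150 and 415). Lowering.

Emit:
step_arm:
  fingers: [50,50,50,50,50,50,50]
  linear:
    - [0,0,30]
    - [0,0,65]
    - [0,0,82]
    - [0,0,88]
    - [0,0,90]
    - [0,0,91]
    - [0,0,91]
  roll: [0,0,0,0,0,0,0]

```text
time: 49.85
position: [0.5461, 0.4299, 0.0233]
tcp_rot: [0.001, -0.532, 0.847, 0.0]
contact_force: [0.7, 0.1, -1.6]
opening: 0.061
finger_force: 66.3
```

Emit:
step_arm:
  fingers: [50,50,50]
  linear:
    - [0,0,1]
    - [0,0,2]
    - [0,0,2]
  roll: [0,0,0]

```text
time: 50.15
position: [0.5456, 0.4296, 0.0204]
tcp_rot: [0.0, -0.532, 0.847, 0.0]
contact_force: [-0.4, -0.4, -2.8]
opening: 0.061
finger_force: 66.3
```

Emit:
step_arm:
  fingers: [50,50,50,50]
  linear:
    - [0,0,1]
    - [0,0,2]
    - [0,0,2.5]
    - [0,0,2.5]
  roll: [0,0,0,0]

```text
time: 50.55
position: [0.5457, 0.4297, 0.0191]
tcp_rot: [0.0, -0.532, 0.847, 0.0]
contact_force: [-5.5, -5.3, 13.9]
opening: 0.0612
finger_force: 68.3
```

Emit:
step_arm:
  fingers: [62,70,76,78,78,78,78,78]
  linear:
    - [0,0,-1]
    - [0,0,-1]
    - [0,0,-1]
    - [0,0,-5]
    - [0,0,-40]
    - [0,0,-85]
    - [0,0,-128]
    - [0,0,-160]
  roll: [0,0,0,0,0,0,0,0]

```text
time: 51.35
position: [0.5459, 0.4298, 0.1813]
tcp_rot: [0.001, -0.532, 0.847, 0.0]
contact_force: [0.6, -0.3, -0.1]
opening: 0.0779
finger_force: 0.0
```

Emit:
step_arm:
  fingers: [78,78,78,78,78]
  linear:
    - [40,0,0]
    - [85,0,0]
    - [130,0,0]
    - [170,0,0]
    - [170,0,0]
  roll: [0,0,0,0,0]

```text
time: 51.85
position: [0.4696, 0.2728, 0.1784]
tcp_rot: [-0.001, -0.531, 0.847, -0.0]
contact_force: [0.5, 1.1, 0.3]
opening: 0.0781
finger_force: 0.0
```

```bash
python3 - <<'E'
from h import *
im,m=look("top");cv2.imwrite("pics/end.png",cv2.resize(im[90:310,80:480],None,fx=2,fy=2,interpolation=cv2.INTER_CUBIC))
for z,n in((.056,"kit"),(.052,"restock")):
    for r in rects(im,m,(60,60,40),(90,255,255),z,60,5):print(n,*r)
for r in rects(im,m,(170,150,80),(179,255,255),.080,25,3):print("red",*r)
E
```

```text
kit [  6. 316.] [200.  924.5] 34.9 33.5 8.7
kit [363. 213.] [514.2 -83.1] 93.6 69.9 172.0
restock [  6. 316.] [199.7 927.1] 35.0 33.6 8.7
restock [363. 213.] [515.  -83.8] 93.9 70.1 172.0
red [306. 231.] [454.2  84.4] 104.3 8.9 81.9
```

View pics/end.png

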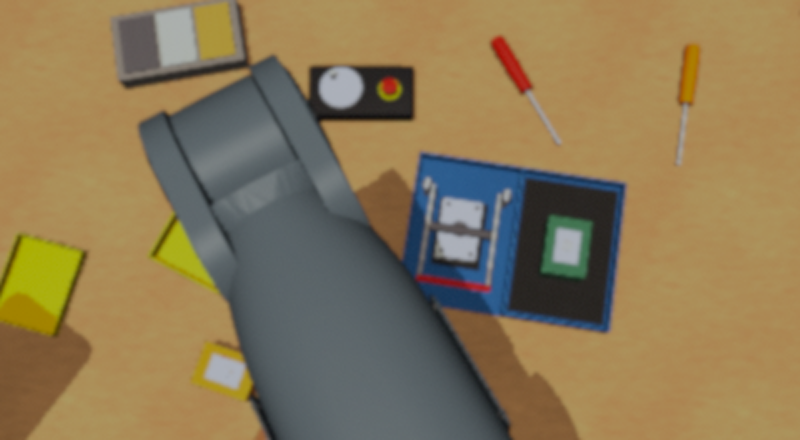

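That was already past the limit of 14 pictures, so no more views. The full tin stands centred in the bay, at crop (567,247), and the bail is on the pile. I'll check the restock tin by numbers only.

Emit:
step_arm:
  fingers: [78,78,78,78,78,78,78,78]
  linear:
    - [0,-30,-30]
    - [0,-70,-50]
    - [0,-110,-60]
    - [0,-155,-60]
    - [20,-195,-60]
    - [20,-240,-60]
    - [20,-280,-60]
    - [20,-280,-60]
  roll: [0,0,0,0,0,0,0,0]

```text
time: 52.7
position: [0.718, 0.1353, 0.2354]
tcp_rot: [-0.0, -0.531, 0.847, 0.0]
contact_force: [-1.2, 1.6, -0.1]
opening: 0.0778
finger_force: 0.0
```

```bash
python3 - <<'E'
from h import *
print(arm.state()["position"])
im,m=look("top")
for r in rects(im,m,(60,60,40),(90,255,255),.052,60,5):print("green",*r)
for r in rects(im,m,(27,150,120),(34,255,255),.030,100,3):print("yellow",*r)
E
```

```text
[0.71797503 0.13528639 0.2354472 ]
green [  6. 316.] [199.7 927.1] 35.0 33.6 8.7
green [192. 201.] [542.  424.1] 85.1 56.5 63.1
yellow [ 97. 227.] [456.6 703.3] 116.6 103.5 166.0
yellow [190. 202.] [545.1 432.3] 188.3 149.4 154.0
```

```bash
python3 -c "
from cell import arm
print(arm.close_job())"
```

```text
the job is handed in; nothing more can be done
None
```

The job is handed in, with no verdict shown: three loose plates stacked square on the first, bail lying on the pile, full tin (about 6.7 N) in the kit tray and light tin (about 2.5 N) in the large yellow tray; pendant and screwdrivers not touched; I viewed 16 pictures against the limit of 14.

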